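Clamp a sauce bottle in the cap-test holder, stopping at the clutch's first slip

ROBOT

A 6-joint arm with a two-finger parallel gripper is mounted at the origin on a cart in front of the work surface, level with it; the furniture and walls round the work are solid. World frame = base frame: x ahead of the robot, y to its left, z up, the work surface at z = 0. Lengths are in mm, angles in degrees, forces in N, time in s.
With the tool pointing down it reaches from about 350 to 850 mm from the base axis. Payload 8.1 kg.
Tool frame: the origin (TCP) lies where the fingers leave the gripper's body, on its centre line; the fingertips stand 73 mm ahead of it and the grasp point (between the pads) lies 54 mm ahead of it; z points along the fingers, y is the line along which they close (so a half turn about z gives the same grasp; the last joint's range is limited). The gripper opens to 85 mm and grips with 20 to 120 N. Pads are 22 mm wide; open, the fingers measure 114 mm over their backs; the gripper's body (76 mm by 85 mm) begins 54 mm behind the grasp point. The pads swing forward as they close: fully open they stand 13 mm farther back than shut.
Start: joints at [65.409, 7.471, 85.268, -0, 87.261, -4.893], TCP at [202.219, 564.901, 303.892] pointing down, gripper open.
Joint ranges: [-169.43, 169.43], [-51.17, 129.36], [1.28, 143.12], [-76.62, 256.62], [0, 156.53], [-152.29, 152.29]. Speed limits (degrees/s): [136.94, 136.94, 159.86, 180, 180, 180].

INTERFACE

Orientations are given as [roll, pitch, yaw] about the fixed x, y, z axes, in that order (R = Rz(yaw) Ry(pitch) Rx(roll)).
In Python, from bench import sense, optics, r gives the robot as it stands.
- The arm moves only by the tool servo_tool, never from a script. Its argument "plan" is a list that holds one entry, the list of rows, each a list of 5 numbers: the shift along the world's x, y, z in m, then the turn about the world's z in degrees, then the finger opening in m, from 0 to 0.0854. A call has 1 to 10 rows; each row shifts and turns the commanded pose from where the row before left it; what a row does not reach is not made up. A row lasts 1/10 s, in which the tool goes at most 50 mm and 8.59 degrees, less where a joint would pass 70% of its speed; a pose out of reach is approached as far as the arm can. A call is refused whole if a number of a shift passes 0.05 or a number of a turn 8.59, either way. A call with a gripper value outside its range is refused whole. The fingers move at their own pace and stop on an object; "force" is the grip in N (left out, the last holds). Time passes only in rows, so rows that do not move let the fingers close. It gives the time, the measured TCP pose, the force, the opening and the grip force at its end, in the units of the state.
- sense(): the state, without advancing time (a new reading comes with each control period).
- optics.snapshot(name): name is "scene" or "side" or "wrist"; returns a dict with "frame" (420x560x3 uint8, blue, green, red), "fx", "fy", "cx", "cy" (pixels), "cam_to_world" (4x4, takes a point from camera to world coordinates). Camera axes: x right, y down, z forward; pixel columns grow to the right and rows downward; lengths in mm; the calibration is good to about 2 mm. A picture is of the moment at which its call begins. There is no depth.
- r.hand_in(): hands the job in; it is judged then, once.
The state is a dict: "time": time; "joint_pos": joint angles; "qd": joint speeds; "joint_efforts": joint torques, N m; "tool_pos": TCP position; "tcp_rot": TCP orientation; "ft_force": force on the tool from outside, world axes, zero at the start; "wrist_torque": the same for the moment, N m; "finger_gap": finger opening in mm; "grip_force": force on a finger pad.
Only numpy, scipy, OpenCV 4.12 (cv2) and the standard library are available. Lean on these libraries where they do the work, as an engineer would, in place of code of your own. Each camera call takes 0.05 s, during which the arm holds its last target. There are 200 camera calls.

TASK

Stand the sauce bottle without a label upright in the bottle holder, between the moving jaw and the V-shaped stop. Then turn the orange wing screw clockwise until the jaw holds the bottle against the stop and the screw's clutch just begins to slip; stop at this first slip (the red marks on disc and collar must part visibly, but by no more than 25 degrees), let go and leave the bottle clamped. Do not disturb the labelled bottle, the loose yellow cap or the screwdriver.

Things in the scene. Friction and masses are not known exactly. Their poses are not given: they have to be found in the camera images.
- plain_center (a point): Centre (half-way up) of the target bottle: pinkish sauce, yellow cap, NO label; 166 tall, body 54 in diameter below 80, cap 29 in diameter in the top 20 (fixed to the bottle; can be gripped). 0.25 to 0.45 kg. z is up. It starts standing on a 3 mm grey bench mat beside the labelled bottle; which stands where varies.
- label_center (a point): centre of the other bottle (bystander): same shape and size, with a yellow and red label. Leave it alone
- tester: The bottle holder, fixed to the table: aluminium base 130 (x) x 330 (y) x 14 tall, a grey screw tower at its -y end, and at its +y end a V-shaped stop: a block with two black rubber faces (120 degree V), up to 78 above the table. The stop's setting along y differs from run to run and is not measured, so feel where it gets tight. Origin: middle of its underside, 4 above the table.
- seat (a point): Middle of the black round mat on the base's top face, 18 above the table, where the bottle is stood first. Axes: z up, +y along the base from the screw tower to the stop (the way the jaw closes). A 54 bottle standing here has 8 free to the jaw and another 6 to 18 to go before it lies home in the V of the stop.
- jaw: Moving jaw: upright plate 66 wide (x), 29 to 79 above the table, with a black rubber face; origin under the middle of that face, at the base's underside. It starts fully open, moves along its +y by 10 per radian of screw turn and pushes the bottle into the V of the stop. The screw is self-locking: the jaw stays where it is left.
- wing (a point): Middle of the screw's orange wing, on its upright axis, 146 above the table, 155 from the seat toward -y: a bar 44 long (this point's x), 11 thick (y), 26 tall (z) on a springy neck 10 to 15 thick; 28 below is a black disc, 33 wide. Pinch it from above across its thickness. Clockwise from above closes the jaw; 1.4 to 3 rad in all: let go and regrip. The neck gives 0.2 rad at slip and springs back.
- knob (a joint): Slip of the clutch, rad: how far the black disc under the wing has turned clockwise relative to the steel collar below; 0 at the start, when the red marks on disc and collar (a pair on each side of the wing) line up. It stays near 0 while the jaw runs free (about 0.13 N m at the wing) and grows only once the jaw is stalled on the bottle and the wing torque has risen to 0.24 N m, where it then stays.
- stray_center (a point): middle of a loose yellow bottle cap lying on the table, 29 across and 17 tall (bystander)
- driver_center (a point): middle of a red-handled screwdriver lying on the table, 190 long, 25 tall (bystander)

How it is judged:
By the outcome, as a careful person would: the job done as asked, in the order asked, and still so for the second after the job is handed in, with the robot touching nothing.
It also fails if it takes over 72 s, if anything falls off the work surface, if the arm or the gripper's body presses on something with over 40 N, if the wrist force passes 120 N, or if a joint passes its speed limit or range.

## Working session

There is one attempt and no reset: what is moved stays moved. The work goes in short steps, Python scripts to look and compute and a tool call to move; the robot and the scene stay as the last step left them, time stands still between calls to the robot, and variables do not carry over. Pictures are saved under pics/ and viewed, at most 10 in all, crops included, and the job is handed in when it is done.

Besides the shell and the picture viewer there is one more tool, called as name(argument=value, ...) on one line, values as JSON. servo_tool: Moves the arm, as the interface text tells. Its arguments: {"type":"object","properties":{"plan":{"type":"array"},"force":{"type":"number"}},"required":["plan"]}

```bash
mkdir -p pics
cat > h.py <<'E'
import cv2, numpy as np
from bench import sense, optics, r
def snap(n,f=None):
    s=optics.snapshot(n)
    if f: cv2.imwrite('pics/'+f,s['frame'])
    return s
def ray(s,u,v):
    T=np.array(s['cam_to_world']); d=np.array([(u-s['cx'])/s['fx'],(v-s['cy'])/s['fy'],1])
    return T[:3,3],T[:3,:3]@d
def plane(s,u,v,z):
    o,d=ray(s,u,v); return o+d*(z-o[2])/d[2]
def proj(s,p):
    T=np.array(s['cam_to_world']); c=T[:3,:3].T@(np.array(p)-T[:3,3]); return s['fx']*c[0]/c[2]+s['cx'],s['fy']*c[1]/c[2]+s['cy']
def two(s1,a,s2,b):
    o1,d1=ray(s1,*a);o2,d2=ray(s2,*b)
    t=np.linalg.lstsq(np.c_[d1,-d2],o2-o1,rcond=None)[0]
    p,q=o1+d1*t[0],o2+d2*t[1]; return (p+q)/2,np.linalg.norm(p-q)
E
python3 - <<'E'
from h import *
import pickle
S={n:snap(n) for n in ('scene','side')}
pickle.dump(S,open('S.pkl','wb'))
for n in S:
    cv2.imwrite(f'pics/{n}0.png',S[n]['frame']); print(n,S[n]['fx'],np.round(S[n]['cam_to_world'],2).tolist())
print(sense())
E
```

```text
scene 503.72908685788616 [[0.82, -0.38, 0.42, -9.89], [-0.57, -0.58, 0.59, -610.95], [0.02, -0.72, -0.69, 929.42], [0.0, 0.0, 0.0, 1.0]]
side 441.1612297230997 [[-0.87, -0.21, 0.44, 7.24], [-0.49, 0.35, -0.8, 930.26], [0.01, -0.91, -0.41, 570.97], [0.0, 0.0, 0.0, 1.0]]
{'time': 0.1, 'joint_pos': array([ 6.54099042e+01,  7.51056814e+00,  8.53246839e+01,  5.85281596e-04,
        8.72609979e+01, -4.89308529e+00]), 'qd': array([ 0.0977198 , -0.10516989, -0.12843874,  0.06458608,  0.00162355,
       -0.06966132]), 'joint_efforts': array([ 1.67123777e-03, -5.70954037e+01, -5.01938295e+01, -1.72875402e-04,
        8.18610191e-03, -5.54525241e-05]), 'tool_pos': array([202.04521119, 564.55416493, 302.93568471]), 'tcp_rot': array([-1.79904151e+02, -8.79223194e-03,  1.60302954e+02]), 'ft_force': array([-0.39052147, -1.10951475,  0.28636333]), 'wrist_torque': array([0.0255842 , 0.02248136, 0.03967117]), 'grip_force': 0.0, 'finger_gap': 85.27331814988709}
```

View pics/scene0.png

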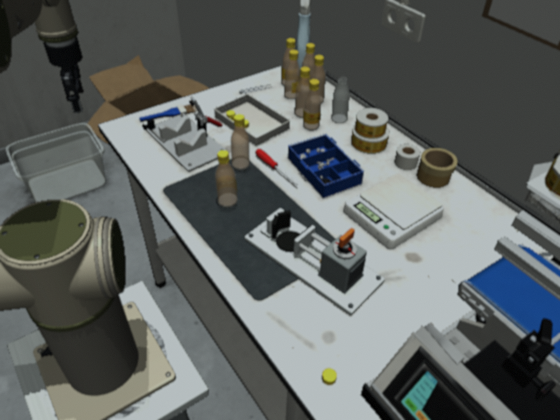

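View pics/side0.png

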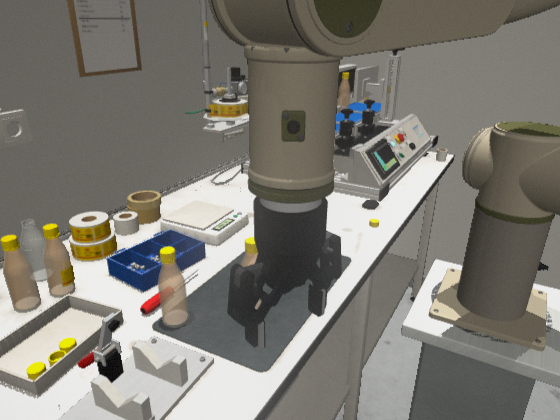

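The scene view shows the holder with its stop near (278,222), the orange wing at (346,238), two candidate bottles at (227,185) and (240,145), the loose cap at (329,376) and the screwdriver at (270,165). In the side view one bottle is at (172,285) and the other is partly hidden at (250,250). I'll enlarge the crops to identify the label.

Run:
```python
from h import *
import pickle
S=pickle.load(open('S.pkl','rb'))
a=S['scene']['frame'][105:215,195:290]; b=S['scene']['frame'][200:310,240:390]; c=S['side']['frame'][225:335,140:290]
f=lambda x,w,h:cv2.resize(x,(w,h),interpolation=cv2.INTER_CUBIC)
top=np.hstack([f(a,345,400),f(b,455,400)])
cv2.imwrite('pics/crop1.png',np.hstack([f(a,345,400),f(b,455,334+66)]))
for n in S:
    hsv=cv2.cvtColor(S[n]['frame'],cv2.COLOR_BGR2HSV)
    for nm,lo,hi in(('yel',(24,150,100),(34,255,255)),('or',(5,150,90),(18,255,255))):
        m=cv2.inRange(hsv,lo,hi); k,l,st,ce=cv2.connectedComponentsWithStats(m)
        for i in range(1,k):
            if st[i,4]>12: print(n,nm,st[i].tolist(),ce[i].round(1),plane(S[n],*ce[i],160 if nm=='yel' else 146).round(0), plane(S[n],*ce[i],9).round(0))
```

```text
scene yel [287, 38, 8, 6, 34] [290.4  40.4] [948. 701. 160.] [1136.  958.    9.]
scene yel [307, 43, 7, 6, 31] [310.2  45.6] [982. 634. 160.] [1177.  878.    9.]
scene yel [290, 49, 8, 6, 35] [293.3  52. ] [908. 627. 160.] [1088.  870.    9.]
scene yel [315, 55, 9, 6, 39] [318.7  57.4] [955. 553. 160.] [1145.  781.    9.]
scene yel [301, 67, 9, 6, 40] [305.   69.4] [872. 514. 160.] [1044.  735.    9.]
scene yel [309, 79, 10, 6, 48] [313.7  81.5] [849. 440. 160.] [1018.  647.    9.]
scene yel [227, 111, 21, 15, 108] [236.4 117. ] [559. 404. 160.] [670. 603.   9.]
scene yel [218, 151, 10, 7, 59] [222.6 154.2] [446. 282. 160.] [535. 457.   9.]
scene yel [323, 369, 13, 14, 143] [328.9 375.6] [ 297. -328.  160.] [ 357. -273.    9.]
scene or [340, 229, 14, 13, 74] [346.5 235. ] [535. -91. 146.] [630.   0.   9.]
scene or [417, 412, 9, 8, 35] [420.6 415.8] [ 380. -458.  146.] [ 449. -431.    9.]
side yel [342, 72, 7, 7, 46] [345.2  75. ] [ 1385. -2569.   160.] [ 1891. -3855.     9.]
side yel [210, 104, 5, 6, 13] [211.8 106.5] [1424. -873.  160.] [ 1945. -1535.     9.]
side yel [217, 105, 5, 
[... 671 characters left out ...]
, 16, 144] [250.5 245.2] [437. 283. 160.] [595.  45.   9.]
side yel [72, 240, 40, 16, 270] [ 91.9 249.2] [691. 453. 160.] [942. 278.   9.]
side yel [160, 247, 16, 17, 228] [167.4 254.8] [551. 396. 160.] [751. 199.   9.]
side yel [61, 268, 11, 15, 110] [ 65.6 275.1] [652. 540. 160.] [889. 396.   9.]
side yel [48, 338, 28, 28, 314] [ 62.  349.6] [491. 665. 160.] [669. 567.   9.]
side yel [27, 362, 19, 18, 222] [ 35.3 369.7] [487. 706. 160.] [664. 623.   9.]
side or [220, 114, 20, 2, 32] [229.2 114.6] [1272. -810.  146.] [ 1680. -1371.     9.]
side or [95, 233, 14, 6, 16] [101.5 235.9] [746. 387. 146.] [984. 212.   9.]
side or [86, 255, 17, 4, 20] [ 93.4 256.6] [687. 456. 146.] [906. 303.   9.]
```

View pics/crop1.png

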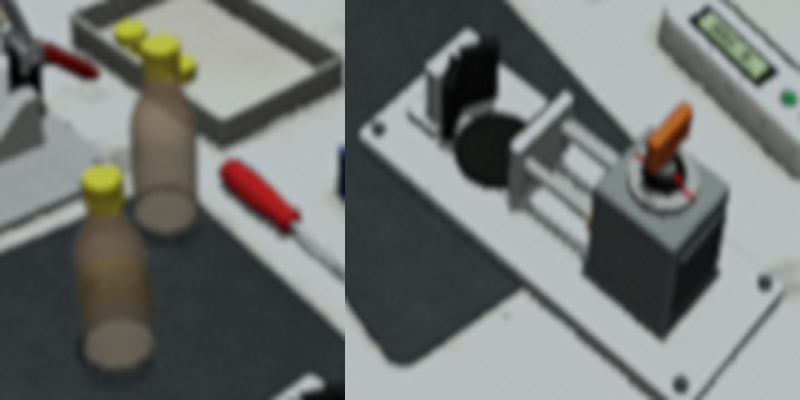

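The left crop shows the near bottle with a faint orange tint (possibly a label edge) and the far one apparently plain. The right crop shows the black round mat at about (289,241) in scene pixels and the wing and collar with red marks. The label needs a closer check.

Run:
```python
from h import *
import pickle
S=pickle.load(open('S.pkl','rb'))
print('A',two(S['scene'],(222.6,154.2),S['side'],(250.5,245.2)))
print('B',two(S['scene'],(236.9,119.5),S['side'],(167.4,254.8)))
f=S['scene']['frame']; hsv=cv2.cvtColor(f,cv2.COLOR_BGR2HSV)
m=(f.max(2)<35).astype(np.uint8); m[:225]=0;m[262:]=0;m[:,:274]=0;m[:,306:]=0
k,l,st,ce=cv2.connectedComponentsWithStats(m)
for i in range(1,k): print(st[i],ce[i],plane(S['scene'],*ce[i],18).round(1))
s=plane(S['scene'],289.4,241.3,18); w=plane(S['scene'],346.5,237,146); print('seat',s,'wing',w,np.linalg.norm((s-w)[:2]))
# base corners from screws/edges (crop px)
for u,v in((246,238),(276,208),(350,306),(384,279)): print(plane(S['scene'],u,v,18).round(0))
w=snap('wrist','w0.png'); T=np.array(w['cam_to_world']);print(T.round(2).tolist(),w['fx'])
```

```text
A (array([442.22051277, 279.47047656, 159.67963194]), np.float64(6.409293917119383))
B (array([553.63923706, 393.80413428, 158.86674402]), np.float64(1.2566080974865976))
[274 225  15  13  75] [278.41333333 228.22666667] [496.3 107.   18. ]
[277 232  21  19 271] [286.32472325 240.57195572] [488.7  61.6  18. ]
seat [493.61720083  55.4513177   18.        ] wing [531.31576094 -95.2981282  146.        ] 155.39168855188325
[411. 124.  18.]
[532. 171.  18.]
[ 494. -174.   18.]
[ 607. -160.   18.]
[[0.34, 0.9, 0.26, 134.54], [0.94, -0.32, -0.1, 588.26], [-0.0, 0.28, -0.96, 373.38], [0.0, 0.0, 0.0, 1.0]] 310.0186691202089
```

servo_tool(plan=[[[0, 0, 0.03, 0, 0.0854], [0.03, -0.04, 0.03, 0, 0.0854], [0.03, -0.04, 0.02, 0, 0.0854], [0.03, -0.04, 0, 0, 0.0854]]])

```text
time: 0.55
tool_pos: [286.6, 453.3, 381.5]
tcp_rot: [179.7, 0.1, 160.4]
ft_force: [1.8, -0.3, 0.7]
finger_gap: 85.2
grip_force: 0.0
```

Run:
```python
from h import *
w=snap('wrist'); s=snap('side')
x=[cv2.resize(w['frame'],(400,300)),cv2.resize(s['frame'][200:360,120:330],(400,300),interpolation=cv2.INTER_CUBIC)]
cv2.imwrite('pics/c2.png',np.hstack(x))
```

```text
(no output)
```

View pics/c2.png

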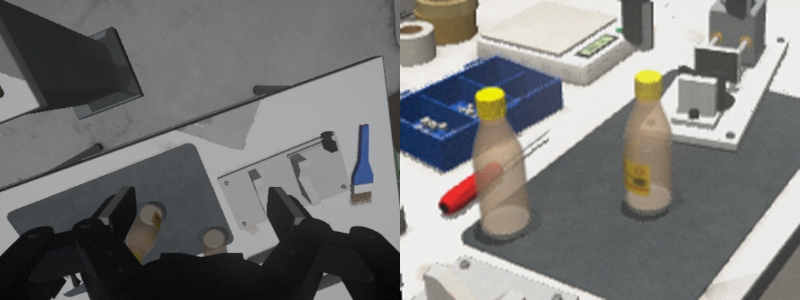

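Image c2 settles it: the near bottle (right panel, label at (637,180)) is labelled, and the far bottle (panel (500,170)), at about (554,394), is the plain target. Moving above it.

servo_tool(plan=[[[0.04, -0.009, -0.01, 0, 0.0854], [0.045, -0.009, -0.01, 0, 0.0854], [0.045, -0.009, -0.015, 0, 0.0854], [0.045, -0.009, -0.02, 0, 0.0854], [0.045, -0.008, -0.02, 0, 0.0854], [0.042, -0.007, -0.02, 0, 0.0854], [0, 0, 0, 0, 0.0854], [0, 0, 0, 0, 0.0854], [0, 0, 0, 0, 0.0854]]])

```text
time: 1.55
tool_pos: [547.1, 403.2, 283.9]
tcp_rot: [180.0, 0.0, 160.3]
ft_force: [-0.2, 0.4, 0.5]
finger_gap: 85.2
grip_force: 0.0
```

Run:
```python
from h import *
w=snap('wrist','w3.png'); s=snap('scene'); d=snap('side')
R={}
for n,x in(('w',w),('scene',s),('side',d)):
    m=cv2.inRange(cv2.cvtColor(x['frame'],cv2.COLOR_BGR2HSV),(22,130,80),(34,255,255)); k,l,st,ce=cv2.connectedComponentsWithStats(m)
    for i in range(1,k):
        p=plane(x,*ce[i],161)
        if st[i,4]>15 and abs(p[0]-554)<130 and abs(p[1]-394)<130: print(n,st[i],ce[i].round(1),p.round(1))
print(sense()['tool_pos'],sense()['tcp_rot'])
```

```text
w [   0  122   47   50 1863] [ 22.4 145.8] [440.6 271.9 161. ]
w [ 39 123  29  39 201] [ 57.1 135.7] [442.5 295.1 161. ]
w [ 53 148  10  18  45] [ 59.2 157.1] [454.2 289.5 161. ]
w [ 250  224   42   49 1473] [270.2 250. ] [556.5 391.  161. ]
scene [227 110  21  17 180] [237.1 119.2] [554.  392.6 161. ]
scene [218 151  11  13 125] [223.  156.8] [440.6 271.  161. ]
side [245 238  14  16 189] [251.  245.1] [435.7 283.4 161. ]
side [104 247  13  10  18] [110.8 252.2] [648.9 444.1 161. ]
side [159 247  16  17 229] [167.2 254.9] [549.8 397.7 161. ]
side [ 78 257  25   4  34] [ 90.1 258.5] [662.4 480.4 161. ]
[546.99679172 403.54199057 285.21729258] [1.79869773e+02 9.11580860e-02 1.60391420e+02]
```

servo_tool(plan=[[[0.008, -0.01, 0, 0, 0.0854], [0, 0, -0.02, 0, 0.0854], [0, 0, -0.025, 0, 0.0854], [0, 0, -0.015, 0, 0.0854], [0, 0, -0.011, 0, 0.0854], [0, 0, 0, 0, 0.0854], [0, 0, 0, 0, 0.0854]]])

```text
time: 2.4
tool_pos: [556.0, 392.6, 213.0]
tcp_rot: [180.0, 0.0, 160.3]
ft_force: [-0.1, -0.4, 0.9]
finger_gap: 85.2
grip_force: 0.0
```

Run:
```python
from h import *
print(sense()['tool_pos'],sense()['ft_force'])
w=snap('wrist','w4.png')
```

```text
[555.99589729 392.57943932 212.96694816] [-0.09808862 -0.40758818  0.89396171]
```

View pics/w4.png

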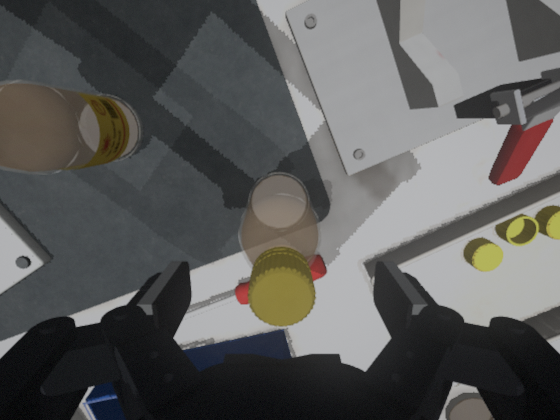

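The cap at (281,290) sits centred between the fingers at (165,300) and (400,300), with the labelled bottle well clear at (60,125). Closing.

servo_tool(plan=[[[0, 0, 0, 0, 0.02], [0, 0, 0, 0, 0.02], [0, 0, 0, 0, 0.02], [0, 0, 0, 0, 0.02], [0, 0, 0, 0, 0.02], [0, 0, 0, 0, 0.02], [0, 0, 0, 0, 0.02]]], force=60)

```text
time: 3.15
tool_pos: [556.0, 392.6, 212.8]
tcp_rot: [180.0, 0.0, 160.3]
ft_force: [0.2, -0.8, 5.4]
finger_gap: 27.5
grip_force: 59.4
```

servo_tool(plan=[[[0, 0, 0.02, 0, 0.02], [0, 0, 0.045, 0, 0.02], [0, 0, 0.045, 0, 0.02], [0.004, -0.03, 0, 0, 0.02], [0.004, -0.045, 0, 0, 0.02], [0.004, -0.045, 0, 0, 0.02], [0.004, -0.045, 0, 0, 0.02], [0.004, -0.045, 0, 0, 0.02], [0, -0.045, 0, 0, 0.02], [0, -0.045, 0, 0, 0.02]]])

```text
time: 4.15
tool_pos: [575.1, 90.7, 321.0]
tcp_rot: [-180.0, -0.1, 160.3]
ft_force: [1.6, 0.2, -2.2]
finger_gap: 27.7
grip_force: 59.5
```

servo_tool(plan=[[[0, -0.018, 0, 0, 0.02], [0, 0, 0, 0, 0.02], [0, 0, 0, 0, 0.02], [0, 0, 0, 0, 0.02]]])

```text
time: 4.55
tool_pos: [575.6, 75.4, 321.7]
tcp_rot: [180.0, -0.1, 160.4]
ft_force: [-0.1, 0.1, -3.0]
finger_gap: 28.0
grip_force: 59.7
```

Run:
```python
from h import *
print(sense()['tool_pos'],sense()['ft_force'],sense()['finger_gap'])
w=snap('wrist','w5.png')
import pickle; pickle.dump(w,open('w5.pkl','wb'))
for p in((490,58,18),(532,-94,146)): print(proj(w,p))
```

```text
[575.56634661  75.44611901 321.68449853] [-0.13609173  0.10702797 -3.029966  ] 27.96915300186426
(np.float64(243.40702057489924), np.float64(117.04890225158248))
(np.float64(75.58172108875857), np.float64(228.13619865744823))
```

View pics/w5.png

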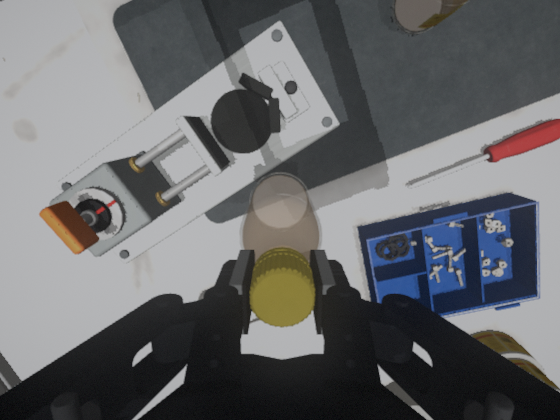

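The wrist view shows the round mat centred near (242,121), base screws at (67,187), (125,254), (277,35), (327,122), and the orange wing around (68,227).

Run:
```python
from h import *
import pickle
w=pickle.load(open('w5.pkl','rb')); f=w['frame']
g=cv2.cvtColor(f,cv2.COLOR_BGR2GRAY)
P=[]
for u,v in((67,187),(125,254),(277,35),(327,122)):
    a=g[v-7:v+8,u-7:u+8].astype(float); wt=np.clip(np.median(a)-25-a,0,None); yy,xx=np.mgrid[-7:8,-7:8]
    c=(u+(wt*xx).sum()/wt.sum(),v+(wt*yy).sum()/wt.sum()); p=plane(w,*c,18); P.append(p); print(np.round(c,1),p.round(1))
P=np.array(P); print('c',P.mean(0)); d=(P[2]+P[3]-P[0]-P[1])[:2]; d/=np.linalg.norm(d); print('ydir',d,np.degrees(np.arctan2(-d[0],d[1])))
m=((f.max(2)<40)*255).astype(np.uint8); m2=np.zeros_like(m); cv2.circle(m2,(242,121),36,255,-1); m&=m2
m=cv2.morphologyEx(m,cv2.MORPH_OPEN,np.ones((9,9)))
c=max(cv2.findContours(m,0,1)[0],key=cv2.contourArea); e=cv2.fitEllipse(c); print('mat',e,plane(w,*e[0],18))
o=cv2.inRange(cv2.cvtColor(f,cv2.COLOR_BGR2HSV),(5,150,70),(20,255,255)); o[:,130:]=0;o[:195]=0;o[260:]=0
c=max(cv2.findContours(o,0,1)[0],key=cv2.contourArea); rr=cv2.minAreaRect(c); print('wing',rr,plane(w,*rr[0],150))
# bottle centre now: bottom disc
print('bottle bottom px',(279,200),plane(w,279,200,113),sense()['tool_pos'])
```

```text
[ 66.6 185.4] [ 491.9 -176.3   18. ]
[124.3 253.4] [ 596.8 -152.1   18. ]
[276.8  35.4] [423.6 123.1  18. ]
[327.4 122.1] [527.9 147.8  18. ]
c [510.03611276 -14.37375518  18.        ]
ydir [-0.22307314  0.97480171] 12.889597526671295Traceback (most recent call last):
  File "<stdin>", line 12, in <module>
ValueError: max() iterable argument is empty
```

Run:
```python
from h import *
import pickle
w=pickle.load(open('w5.pkl','rb')); f=w['frame']
print(f[121,242],f[121,285],f[60,200])
m=((f.max(2)<f[121,242].max()+14)*255).astype(np.uint8); m2=np.zeros_like(m); cv2.circle(m2,(242,121),36,255,-1); m&=m2
m=cv2.morphologyEx(m,cv2.MORPH_OPEN,cv2.getStructuringElement(2,(25,25)))
c=max(cv2.findContours(m,0,1)[0],key=cv2.contourArea); e=cv2.minEnclosingCircle(c); print('mat',e,plane(w,*e[0],18))
print(plane(w,242,121,18),plane(w,279,200,113))
d=np.array([-.2231,.9748]); print(plane(w,212,121,18),plane(w,272,121,18))
o=cv2.inRange(cv2.cvtColor(f,cv2.COLOR_BGR2HSV),(5,150,50),(20,255,255)); o[:,130:]=0;o[:195]=0;o[260:]=0
c=max(cv2.findContours(o,0,1)[0],key=cv2.contourArea); rr=cv2.minAreaRect(c); print('wing',rr,plane(w,*rr[0],152))
```

```text
[48 48 47] [153 154 152] [81 79 75]
mat ((244.3616943359375, 120.35787200927734), 33.251888275146484) [493.79003283  57.68810547  18.        ]
[493.53536828  54.84443344  18.        ] [574.34418794  72.33857353 113.        ]
[481.84252818  22.06338417  18.        ] [505.22726075  87.62282603  18.        ]
wing ((68.35911560058594, 224.6768035888672), (55.895721435546875, 28.616825103759766), 48.012786865234375) [526.79304644 -93.33259215 152.        ]
```

Seat ≈ (493.7, 56.8), base yaw 12.9°, wing ≈ (528, −94). Bottle goes over the seat, then down.

servo_tool(plan=[[[-0.03, -0.006, 0, 0, 0.02], [-0.03, -0.006, 0, 0, 0.02], [-0.021, -0.006, 0, 0, 0.02], [0, 0, -0.01, 0, 0.02], [0, 0, -0.025, 0, 0.02], [0, 0, -0.025, 0, 0.02], [0, 0, -0.015, 0, 0.02], [0, 0, -0.01, 0, 0.02], [0, 0, 0, 0, 0.02], [0, 0, 0, 0, 0.02]]])

```text
time: 5.6
tool_pos: [495.2, 56.7, 237.9]
tcp_rot: [180.0, 0.0, 160.3]
ft_force: [0.6, -1.2, -2.0]
finger_gap: 27.7
grip_force: 60.0
```

Run:
```python
from h import *
s=sense();print(s['tool_pos'],s['ft_force'],s['finger_gap'])
a=snap('scene')['frame'][150:290,230:390]; b=snap('side')['frame'][180:320,170:330]
f=lambda x:cv2.resize(x,(400,350),interpolation=cv2.INTER_CUBIC)
cv2.imwrite('pics/p6.png',np.hstack([f(a),f(b)]))
```

```text
[495.22832416  56.68228572 237.8885915 ] [ 0.56835471 -1.18461665 -2.008769  ] 27.698575573908297
```

View pics/p6.png

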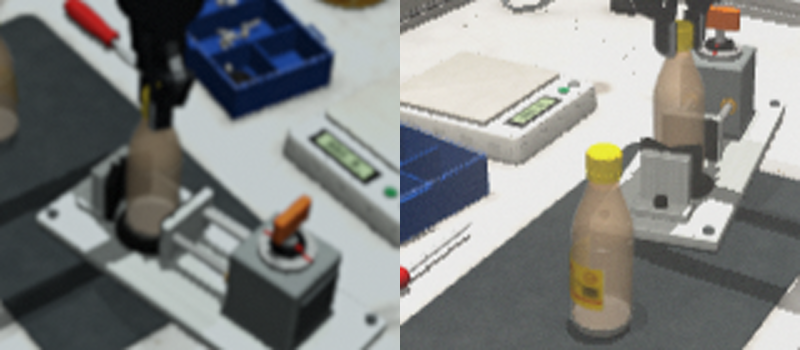

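The bottle hangs between stop and jaw about 10 mm above the round mat, clear on both sides ((150,200) left panel). I'll lower it onto the mat.

servo_tool(plan=[[[0, 0, -0.004, 0, 0.02], [0, 0, -0.004, 0, 0.02], [0, 0, -0.002, 0, 0.02], [0, 0, 0, 0, 0.02], [0, 0, 0, 0, 0.02]]])

```text
time: 6.2
tool_pos: [495.0, 56.5, 227.6]
tcp_rot: [180.0, 0.0, 160.3]
ft_force: [0.3, 0.7, 1.4]
finger_gap: 27.7
grip_force: 60.6
```

servo_tool(plan=[[[0, 0, 0, 0, 0.03], [0, 0, 0, 0, 0.035], [0, 0, 0, 0, 0.05], [0, 0, 0, 0, 0.085], [0, 0, 0, 0, 0.085], [0, 0, 0, 0, 0.085], [0, 0, 0.03, 0, 0.085], [0, 0, 0.045, 0, 0.085], [0, 0, 0.045, 0, 0.085], [0, 0, 0, 0, 0.085]]])

```text
time: 7.2
tool_pos: [497.1, 56.5, 355.1]
tcp_rot: [179.8, 0.6, 160.3]
ft_force: [0.6, -0.4, 0.6]
finger_gap: 84.9
grip_force: 0.0
```

Run:
```python
from h import *
s=sense();print(s['tool_pos'],s['ft_force'],s['finger_gap'],s['joint_pos'].round(1))
for n in('scene','side','wrist'):
    x=snap(n); m=cv2.inRange(cv2.cvtColor(x['frame'],cv2.COLOR_BGR2HSV),(22,130,60),(34,255,255)); k,l,st,ce=cv2.connectedComponentsWithStats(m)
    for i in range(1,k):
        p=plane(x,*ce[i],175)
        if st[i,4]>15 and abs(p[0]-494)<60 and abs(p[1]-57)<60: print(n,st[i],ce[i].round(1),p.round(1))
```

```text
[497.1026285   56.51216801 355.08819645] [ 0.62486035 -0.37252552  0.59004432] 84.87166480892229 [  0.6  -9.6  96.8  -0.   92.1 -69.7]
scene [287 187  12  15 143] [292.6 194.4] [494.5  52.4 175. ]
side [276 192  11  13 118] [281.1 198.1] [491.2  64.6 175. ]
wrist [275 192  11   3  17] [280.2 192.8] [481.3  59.6 175. ]
wrist [266 193  34  37 925] [283.  212.4] [497.7  56.1 175. ]
```

Bottle stands on the seat. Next: over the wing, turned so the fingers close across it with room for a long clockwise turn (j6 from about −113°).

servo_tool(plan=[[[0.005, -0.025, 0, 6.6, 0.0854], [0.007, -0.035, -0.005, 6.5, 0.0854], [0.007, -0.035, -0.015, 6.5, 0.0854], [0.007, -0.03, -0.02, 6.5, 0.0854], [0.007, -0.026, -0.02, 6.5, 0.0854], [0, 0, 0, 0, 0.0854], [0, 0, 0, 0, 0.0854], [0, 0, 0, 0, 0.0854]]])

```text
time: 8.15
tool_pos: [527.5, -93.8, 287.0]
tcp_rot: [180.0, -0.0, -167.2]
ft_force: [-0.7, 0.4, 0.1]
finger_gap: 85.4
grip_force: 0.0
```

Run:
```python
from h import *
s=sense();print(s['tool_pos'],s['tcp_rot'],s['finger_gap'],s['joint_pos'].round(1),s['wrist_torque'])
w=snap('wrist','w7.png')
for p in((528.3,-94.3,159),(528.3,-94.3,118)): print(proj(w,p))
o=cv2.inRange(cv2.cvtColor(w['frame'],cv2.COLOR_BGR2HSV),(5,150,50),(20,255,255))
c=max(cv2.findContours(o,0,1)[0],key=cv2.contourArea); rr=cv2.minAreaRect(c); print('wing',rr,plane(w,*rr[0],154))
```

```text
[527.51515497 -93.77725774 286.96458515] [ 1.79960295e+02 -3.25573930e-02 -1.67166422e+02] 85.4268831017695 [ -15.6   -2.    96.8    0.    85.2 -118.4] [-0.00243759  0.01982209 -0.01874257]
(np.float64(281.1711738148103), np.float64(230.78260737072398))
(np.float64(281.3071657134538), np.float64(213.33810101404475))
wing ((277.5, 221.0), (42.0, 13.0), 90.0) [523.64955863 -97.97128628 154.        ]
```

View pics/w7.png

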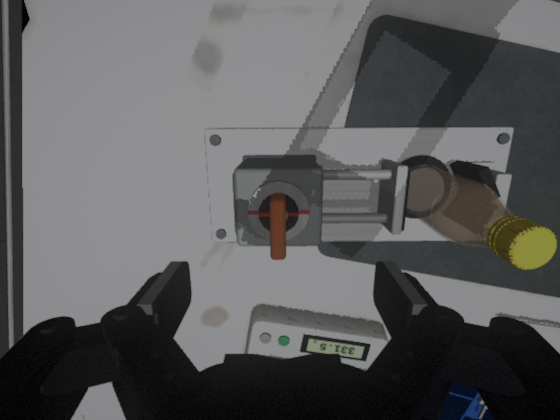

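The wing (278,225) is aligned across the fingers, with red marks at (252,212) and (305,212) lined up. It lies about 2 mm toward −y, so I correct, descend and grip.

servo_tool(plan=[[[0.001, -0.0022, -0.015, 0, 0.0854], [0, 0, -0.025, 0, 0.0854], [0, 0, -0.025, 0, 0.0854], [0, 0, -0.012, 0, 0.0854], [0, 0, -0.007, 0, 0.0854], [0, 0, 0, 0, 0.05], [0, 0, 0, 0, 0.03], [0, 0, 0, 0, 0.02], [0, 0, 0, 0, 0.018], [0, 0, 0, 0, 0.016]]], force=60)

```text
time: 9.2
tool_pos: [529.1, -96.9, 203.9]
tcp_rot: [-180.0, 0.1, -167.1]
ft_force: [-0.7, 0.5, -0.0]
finger_gap: 16.5
grip_force: 0.0
```

Run:
```python
from h import *
s=sense();print(s['tool_pos'],s['tcp_rot'],s['finger_gap'],s['ft_force'],s['wrist_torque'])
w=snap('wrist')['frame']; a=snap('scene')['frame'][190:270,300:390]; b=snap('side')['frame'][160:240,240:330]
f=lambda x:cv2.resize(x,(400,300),interpolation=cv2.INTER_CUBIC)
cv2.imwrite('pics/p8.png',np.vstack([np.hstack([f(w),f(a)]),np.hstack([f(b),f(w[150:360,140:420])])]))
```

```text
[529.08667051 -96.86121176 203.9096437 ] [-1.79967092e+02  5.88293431e-02 -1.67102569e+02] 16.516766497584285 [-0.67053313  0.54447081 -0.01911398] [-0.0020876  -0.014767   -0.03542353]
```

View pics/p8.png

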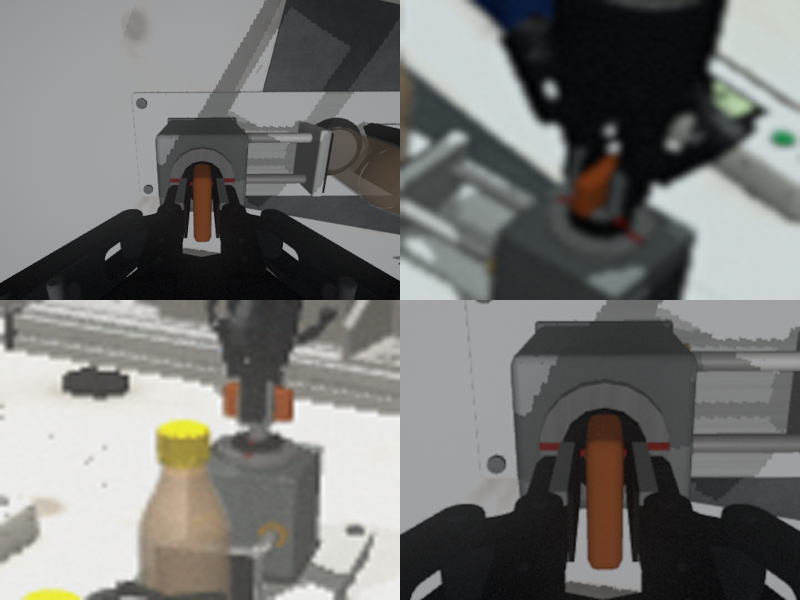

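The wing sits centred between the pads (lower-right panel, wing at x≈604, pads at 573 and 636), and the red marks are still aligned. Grip.

servo_tool(plan=[[[0, 0, 0, 0, 0.008], [0, 0, 0, 0, 0.005], [0, 0, 0, 0, 0.005], [0, 0, 0, 0, 0.005], [0, 0, 0, 0, 0.005]]], force=60)

```text
time: 9.85
tool_pos: [528.8, -96.6, 203.5]
tcp_rot: [180.0, 0.0, -167.1]
ft_force: [-1.0, 1.7, 4.9]
finger_gap: 10.0
grip_force: 58.8
```

servo_tool(plan=[[[0, 0, 0, -4, 0.005], [0, 0, 0, -4, 0.005], [0, 0, 0, -4, 0.005], [0, 0, 0, -4, 0.005], [0, 0, 0, -4, 0.005]]])

```text
time: 10.35
tool_pos: [528.8, -96.3, 203.4]
tcp_rot: [180.0, -0.0, 172.8]
ft_force: [-1.4, 3.4, 5.4]
finger_gap: 10.3
grip_force: 59.1
```

```bash
cat > st.py <<'E'
from h import *
s=sense();print(s['time'],s['tool_pos'].round(1),'yaw',s['tcp_rot'][2].round(2),'gap',round(s['finger_gap'],1),'F',s['ft_force'].round(1),'T',s['wrist_torque'].round(3),'j6',s['joint_pos'][5].round(1),round(s['joint_efforts'][5],3))
E
python3 st.py
```

```text
10.35 [528.8 -96.3 203.4] yaw 172.75 gap 10.3 F [-1.4  3.4  5.4] T [0.635 0.37  0.098] j6 -98.6 -1.325
```

Free-running torque is about 0.12 N m, as expected. Continuing in stages.

servo_tool(plan=[[[0, 0, 0, -4, 0.005], [0, 0, 0, -4, 0.005], [0, 0, 0, -4, 0.005], [0, 0, 0, -4, 0.005], [0, 0, 0, -4, 0.005], [0, 0, 0, -4, 0.005], [0, 0, 0, -4, 0.005], [0, 0, 0, -4, 0.005], [0, 0, 0, -4, 0.005], [0, 0, 0, -4, 0.005]]])

```text
time: 11.35
tool_pos: [529.0, -95.8, 203.4]
tcp_rot: [179.9, -0.0, 132.8]
ft_force: [-0.5, 5.2, 5.5]
finger_gap: 10.0
grip_force: 59.0
```

```bash
python3 st.py
python3 - <<'E'
from h import *
print([sense()['wrist_torque'].round(3) for _ in range(2)])
for n in('scene','side'):
    x=snap(n); m=cv2.inRange(cv2.cvtColor(x['frame'],cv2.COLOR_BGR2HSV),(22,130,60),(34,255,255)); k,l,st,ce=cv2.connectedComponentsWithStats(m)
    for i in range(1,k):
        p=plane(x,*ce[i],175)
        if st[i,4]>15 and abs(p[0]-494)<60 and abs(p[1]-57)<60: print(n,st[i],ce[i].round(1),p.round(1))
E
```

```text
11.35 [529.  -95.8 203.4] yaw 132.77 gap 10.0 F [-0.5  5.2  5.5] T [1.077 0.12  0.158] j6 -58.6 -1.304
[array([1.077, 0.12 , 0.158]), array([1.077, 0.12 , 0.158])]
scene [286 187  12  15 151] [291.8 194.1] [493.6  54.1 175. ]
side [276 193  11  12 119] [281.  198.1] [491.   64.9 175. ]
```

servo_tool(plan=[[[0, 0, 0, -4, 0.005], [0, 0, 0, -4, 0.005], [0, 0, 0, -4, 0.005], [0, 0, 0, -4, 0.005]]])

```text
time: 11.85
tool_pos: [529.2, -95.7, 203.5]
tcp_rot: [179.9, -0.1, 116.8]
ft_force: [1.3, 7.3, 3.9]
finger_gap: 10.1
grip_force: 58.9
```

```bash
python3 st.py
```

```text
11.85 [529.2 -95.7 203.5] yaw 116.78 gap 10.1 F [1.3 7.3 3.9] T [ 1.232 -0.121  0.153] j6 -42.6 -1.305
```

servo_tool(plan=[[[0, 0, 0, -4, 0.005], [0, 0, 0, -4, 0.005]]])

```text
time: 12.05
tool_pos: [529.3, -95.6, 203.5]
tcp_rot: [179.9, -0.1, 108.8]
ft_force: [1.1, 6.4, 3.9]
finger_gap: 10.1
grip_force: 58.8
```

```bash
python3 st.py
```

```text
12.05 [529.3 -95.6 203.5] yaw 108.78 gap 10.1 F [1.1 6.4 3.9] T [ 1.257 -0.21   0.213] j6 -34.6 -1.305
```

servo_tool(plan=[[[0, 0, 0, -3, 0.005], [0, 0, 0, 0, 0.005]]])

```text
time: 12.25
tool_pos: [529.3, -95.6, 203.5]
tcp_rot: [179.9, -0.1, 105.8]
ft_force: [1.6, 7.0, 4.1]
finger_gap: 10.1
grip_force: 58.8
```

```bash
python3 st.py
```

```text
12.25 [529.3 -95.6 203.5] yaw 105.83 gap 10.1 F [1.6 7.  4.1] T [ 1.31  -0.23   0.135] j6 -31.6 1.05
```

servo_tool(plan=[[[0, 0, 0, -3, 0.005], [0, 0, 0, 0, 0.005]]])

```text
time: 12.45
tool_pos: [529.4, -95.6, 203.5]
tcp_rot: [179.9, -0.1, 102.8]
ft_force: [1.1, 7.5, 3.2]
finger_gap: 10.2
grip_force: 58.8
```

```bash
python3 st.py
python3 - <<'E'
from h import *
for n in('scene','side'):
    x=snap(n); m=cv2.inRange(cv2.cvtColor(x['frame'],cv2.COLOR_BGR2HSV),(22,130,60),(34,255,255)); k,l,st,ce=cv2.connectedComponentsWithStats(m)
    for i in range(1,k):
        p=plane(x,*ce[i],175)
        if st[i,4]>15 and abs(p[0]-494)<60 and abs(p[1]-57)<60: print(n,st[i],ce[i].round(1),p.round(1))
E
```

```text
12.45 [529.4 -95.6 203.5] yaw 102.84 gap 10.2 F [1.1 7.5 3.2] T [ 1.26  -0.199  0.137] j6 -28.6 0.938
scene [284 186  12  15 153] [289.9 193.1] [491.9  59.2 175. ]
side [275 193  12  13 123] [280.6 199. ] [489.   70.7 175. ]
```

servo_tool(plan=[[[0, 0, 0, -3, 0.005], [0, 0, 0, -3, 0.005], [0, 0, 0, 0, 0.005]]])

```text
time: 12.85
tool_pos: [529.4, -95.6, 203.5]
tcp_rot: [179.9, -0.1, 96.8]
ft_force: [2.7, 7.7, 2.7]
finger_gap: 9.9
grip_force: 58.7
```

```bash
python3 st.py
```

```text
12.85 [529.4 -95.6 203.5] yaw 96.84 gap 9.9 F [2.7 7.7 2.7] T [ 1.284 -0.397  0.197] j6 -22.6 1.016
```

servo_tool(plan=[[[0, 0, 0, -3, 0.005], [0, 0, 0, -3, 0.005], [0, 0, 0, 0, 0.005]]])

```text
time: 13.15
tool_pos: [529.6, -95.5, 203.5]
tcp_rot: [179.9, -0.1, 90.8]
ft_force: [3.1, 7.4, 3.8]
finger_gap: 9.7
grip_force: 58.7
```

```bash
python3 st.py
```

```text
13.15 [529.6 -95.5 203.5] yaw 90.84 gap 9.7 F [3.1 7.4 3.8] T [ 1.326 -0.458  0.211] j6 -16.6 1.028
```

servo_tool(plan=[[[0, 0, 0, -3, 0.005], [0, 0, 0, -3, 0.005], [0, 0, 0, 0, 0.005]]])

```text
time: 13.45
tool_pos: [529.6, -95.5, 203.5]
tcp_rot: [179.9, -0.1, 84.8]
ft_force: [3.3, 7.4, 2.1]
finger_gap: 10.2
grip_force: 58.7
```

```bash
python3 st.py
```

```text
13.45 [529.6 -95.5 203.5] yaw 84.84 gap 10.2 F [3.3 7.4 2.1] T [ 1.31  -0.588  0.246] j6 -10.6 1.104
```

```bash
cat > red.py <<'E'
from h import *
def red(n,z=116,c=(528.5,-96.0)):
    w=snap(n,f'red_{n}_{sense()["time"]:.2f}.png'); hsv=cv2.cvtColor(w['frame'],cv2.COLOR_BGR2HSV)
    m=(cv2.inRange(hsv,(0,140,60),(4,255,255))|cv2.inRange(hsv,(172,140,60),(180,255,255)))
    k,l,st,ce=cv2.connectedComponentsWithStats(m)
    u,v=proj(w,(*c,z)); 
    for v0,u0 in zip(*np.nonzero(m)):
        p=plane(w,u0,v0,z)[:2]-c; rr=np.hypot(*p)
        if rr<36: yield round(rr,1),round((np.degrees(np.arctan2(p[1],p[0]))-102.9)%360,1)
if __name__=='__main__':
  for n in('wrist','scene'):
    L=sorted(red(n)); print(n,len(L))
    for a in range(0,40,3):
        q=[t for r_,t in L if a<=r_<a+3]
        if q:
            q=np.array(q); ref=q[0]
            for half in (0,1):
                h=q[(((q-ref+90)%360)//180)==half]
                if len(h): h=(h-h[0]+180)%360-180+h[0]; print(a,len(h),h.mean().round(1),h.min(),h.max())
E
python3 red.py; python3 st.py
```

```text
wrist 122
12 2 257.4 256.2 258.6
15 24 256.8 249.2 269.0
15 8 79.4 78.00000000000001 80.8
18 21 264.9 261.8 268.5
18 12 79.9 77.7 82.49999999999999
21 22 264.9 262.1 267.9
21 20 81.5 78.50000000000001 84.39999999999999
24 13 265.0 262.5 267.4
scene 0
13.55 [529.6 -95.5 203.5] yaw 84.95 gap 10.1 F [4.1 6.3 1.5] T [ 1.368 -0.496  0.191] j6 -10.7 0.318
```

```bash
python3 - <<'E'
from red import *
L=sorted(red('wrist'))
for lo,hi in((200,300),(30,130)):
    for a in range(10,28):
        q=[t for r_,t in L if a<=r_<a+1 and lo<t<hi]
        if q: print(lo,a,len(q),np.mean(q).round(1),min(q),max(q))
E
python3 - <<'E'
import sys; sys.path.insert(0,'.')
import cv2,glob
f=cv2.imread(sorted(glob.glob('pics/red_wrist*'))[-1])
cv2.imwrite('pics/p9.png',cv2.resize(f[170:310,190:370],(800,600),interpolation=cv2.INTER_NEAREST))
E
```

```text
200 14 2 257.5 256.3 258.7
200 15 12 255.0 249.3 260.7
200 16 9 255.6 251.6 260.1
200 17 3 265.3 263.5 267.2
200 18 7 265.3 262.8 268.6
200 19 8 265.0 262.2 268.1
200 20 7 264.2 261.6 267.2
200 21 7 265.8 263.0 268.0
200 22 8 264.8 262.4 267.2
200 23 7 264.5 262.2 266.5
200 24 6 264.6 262.9 267.2
200 25 6 265.2 262.6 266.9
30 16 4 79.7 78.5 80.9
30 17 4 79.2 78.1 80.3
30 18 4 78.8 77.8 79.8
30 19 2 80.2 79.4 81.1
30 20 6 80.8 79.0 82.6
30 21 7 80.8 78.6 83.6
30 22 6 81.0 78.5 83.3
30 23 6 81.9 79.6 84.0
```

servo_tool(plan=[[[0, 0, 0, -2.5, 0.005], [0, 0, 0, -2.5, 0.005], [0, 0, 0, 0, 0.005]]])

```text
time: 13.9
tool_pos: [529.7, -95.5, 203.5]
tcp_rot: [179.9, -0.1, 79.9]
ft_force: [4.0, 7.0, 2.3]
finger_gap: 9.5
grip_force: 58.6
```

```bash
python3 st.py
cat > red2.py <<'E'
from red import *
L=sorted(red('wrist'))
for lo,hi in((200,300),(20,130)):
    for a,b in((10,14),(14,15.5),(15.5,17),(17,18),(18,20),(20,22),(22,24),(24,27)):
        q=[t for r_,t in L if a<=r_<b and lo<t<hi]
        if q: print(lo,a,len(q),np.mean(q).round(1),min(q),max(q))
E
python3 red2.py
```

```text
13.9 [529.7 -95.5 203.5] yaw 79.86 gap 9.5 F [4.  7.  2.3] T [ 1.278 -0.663  0.287] j6 -5.7 0.962
200 14 9 251.4 244.5 256.1
200 15.5 12 250.5 246.8 255.5
200 17 2 265.3 262.3 268.3
200 18 15 264.8 261.4 268.1
200 20 15 264.5 261.5 267.6
200 22 14 264.5 261.9 267.0
200 24 14 264.6 262.2 267.0
20 20 1 78.7 78.7 78.7
20 22 10 81.1 79.0 83.7
```

Collar is unmoved while the disc mark advanced 4.5°, so the clutch is slipping. Stop, let go, retreat upward.

servo_tool(plan=[[[0, 0, 0, 0, 0.012], [0, 0, 0, 0, 0.02], [0, 0, 0, 0, 0.035], [0, 0, 0, 0, 0.05], [0, 0, 0, 0, 0.05], [0, 0, 0.01, 0, 0.05], [0, 0, 0.03, 0, 0.05], [0, 0, 0.04, 0, 0.05], [0, 0, 0.02, 0, 0.05], [0, 0, 0, 0, 0.05]]])

```text
time: 14.95
tool_pos: [530.5, -97.3, 308.6]
tcp_rot: [179.5, 0.1, 79.9]
ft_force: [0.4, -0.4, -0.1]
finger_gap: 50.2
grip_force: 0.0
```

```bash
python3 st.py; python3 red2.py
python3 - <<'E'
from h import *
w=snap('wrist'); a=snap('scene')['frame'][150:290,230:390]; b=snap('side')['frame'][180:320,170:330]
u,v=map(int,proj(w,(528.5,-96,116))); print(u,v)
f=lambda x:cv2.resize(x,(400,300),interpolation=cv2.INTER_CUBIC)
v0=max(v-45,0);u0=max(u-60,0)
cv2.imwrite('pics/last.png',np.vstack([np.hstack([f(a),f(b)]),np.hstack([f(w['frame']),f(w['frame'][v0:v0+90,u0:u0+120])])]))
E
```

```text
14.95 [530.5 -97.3 308.6] yaw 79.9 gap 50.2 F [ 0.4 -0.4 -0.1] T [-0.036  0.011  0.045] j6 -5.7 -0.0
200 10 10 250.3 247.3 255.3
200 14 3 253.3 250.8 254.7
200 15.5 5 253.1 250.4 257.1
200 17 1 261.8 261.8 261.8
200 18 4 263.1 261.1 264.6
200 20 4 263.2 261.7 264.7
200 22 4 263.1 261.2 264.9
200 24 4 263.0 261.7 264.2
20 10 11 86.4 81.7 93.3
20 14 2 84.8 84.2 85.3
20 15.5 4 84.4 82.4 86.4
20 17 2 83.0 81.6 84.5
20 18 3 82.5 80.9 83.7
20 20 4 83.1 81.6 84.7
20 22 3 83.6 82.7 84.8
279 203
```

View pics/last.png

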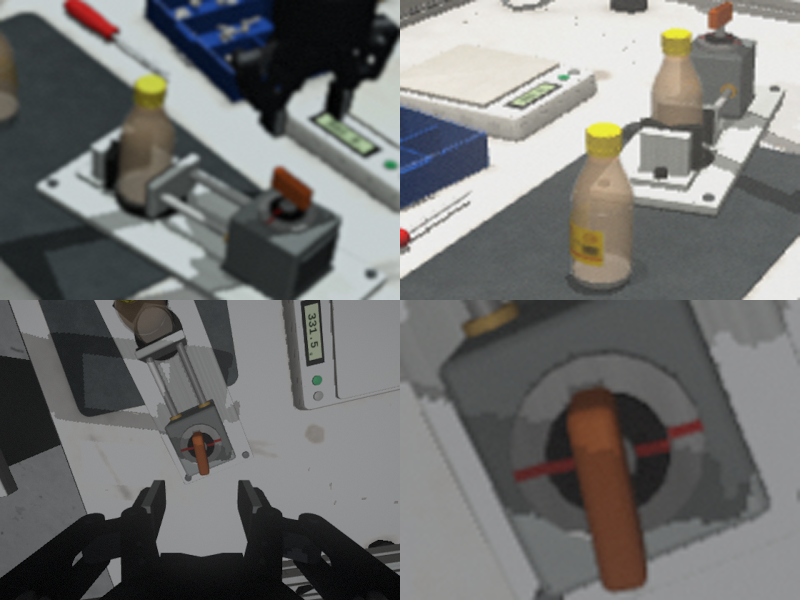

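The last picture shows the bottle upright in the V with the jaw on it, and the labelled bottle, driver and scale untouched. Collar marks (520,477)/(695,428) and disc marks (560,466)/(650,447) are parted by only about 5°. That is barely visible, so I'll regrip at the wing's relaxed angle and add about 8° of slip.

servo_tool(plan=[[[0, 0, 0, 5.6, 0.04], [0, 0, -0.03, 5.6, 0.04], [0, 0, -0.035, 0, 0.04], [0, 0, -0.025, 0, 0.04], [0, 0, -0.01, 0, 0.04], [0, 0, 0, 0, 0.04], [0, 0, 0, 0, 0.02], [0, 0, 0, 0, 0.014], [0, 0, 0, 0, 0.005], [0, 0, 0, 0, 0.005]]], force=60)

```text
time: 16.15
tool_pos: [529.7, -97.0, 205.1]
tcp_rot: [179.8, 0.1, 91.1]
ft_force: [-1.1, 0.6, 6.5]
finger_gap: 9.7
grip_force: 59.7
```

servo_tool(plan=[[[0, 0, 0, 0, 0.005], [0, 0, 0, 0, 0.005], [0, 0, 0, -3, 0.005], [0, 0, 0, -3, 0.005], [0, 0, 0, -3, 0.005], [0, 0, 0, -3, 0.005], [0, 0, 0, 0, 0.005]]])

```text
time: 16.85
tool_pos: [529.6, -97.0, 205.1]
tcp_rot: [179.8, 0.0, 79.0]
ft_force: [-1.6, -0.0, 8.1]
finger_gap: 9.9
grip_force: 60.0
```

```bash
python3 st.py; python3 red2.py
```

```text
16.85 [529.6 -97.  205.1] yaw 79.01 gap 9.9 F [-1.6 -0.   8.1] T [0.006 0.311 0.212] j6 -4.8 1.11
200 10 14 253.0 251.0 255.3
200 14 10 251.7 246.0 255.9
200 15.5 15 250.3 246.0 254.9
200 17 1 263.6 263.6 263.6
200 18 16 264.8 261.3 268.3
200 20 13 264.6 262.0 267.5
200 22 16 264.5 261.6 267.4
200 24 13 264.4 262.2 266.8
20 14 7 82.1 79.9 85.0
20 15.5 9 81.3 78.6 84.3
20 17 5 80.1 77.8 82.5
20 18 8 80.0 78.5 81.5
20 20 11 81.4 79.1 84.2
20 22 15 81.9 78.8 84.8
```

servo_tool(plan=[[[0, 0, 0, -2.5, 0.005], [0, 0, 0, -2.5, 0.005], [0, 0, 0, -2, 0.005], [0, 0, 0, 0, 0.005]]])

```text
time: 17.3
tool_pos: [529.5, -97.0, 205.1]
tcp_rot: [179.9, 0.0, 72.0]
ft_force: [-2.1, 0.3, 8.0]
finger_gap: 9.8
grip_force: 60.1
```

```bash
python3 st.py; python3 red2.py
```

```text
17.3 [529.5 -97.  205.1] yaw 72.05 gap 9.8 F [-2.1  0.3  8. ] T [0.039 0.408 0.22 ] j6 2.1 0.834
200 10 13 246.5 244.5 248.9
200 14 11 245.3 239.5 249.4
200 15.5 14 243.5 239.5 248.3
200 18 15 264.4 260.9 267.9
200 20 17 264.8 261.3 267.8
200 22 15 264.0 261.5 266.5
200 24 13 264.5 262.3 266.6
20 10 1 73.7 73.7 73.7
20 14 7 75.2 72.6 77.7
20 15.5 2 75.4 74.3 76.4
20 22 1 80.0 80.0 80.0
```

servo_tool(plan=[[[0, 0, 0, 0, 0.012], [0, 0, 0, 0, 0.02], [0, 0, 0, 0, 0.035], [0, 0, 0, 0, 0.05], [0, 0, 0, 0, 0.05], [0, 0, 0.01, 0, 0.05], [0, 0, 0.03, 0, 0.05], [0, 0, 0.04, 0, 0.05], [0, 0, 0.04, 0, 0.05], [0, 0, 0, 0, 0.05]]])

```text
time: 18.35
tool_pos: [531.1, -97.4, 331.4]
tcp_rot: [179.3, -0.0, 72.1]
ft_force: [0.9, -0.8, 1.0]
finger_gap: 49.9
grip_force: 0.0
```

servo_tool(plan=[[[0, 0, 0, 0, 0.05], [0, 0, 0, 0, 0.05], [0, 0, 0, 0, 0.05]]])

```text
time: 18.65
tool_pos: [528.1, -96.6, 321.6]
tcp_rot: [-179.8, 0.0, 72.1]
ft_force: [-0.7, -0.7, -0.3]
finger_gap: 49.8
grip_force: 0.0
```

```bash
python3 st.py; python3 red2.py
python3 - <<'E'
from h import *
for n in('scene','side'):
    x=snap(n); m=cv2.inRange(cv2.cvtColor(x['frame'],cv2.COLOR_BGR2HSV),(22,130,60),(34,255,255)); k,l,st,ce=cv2.connectedComponentsWithStats(m)
    for i in range(1,k):
        p=plane(x,*ce[i],175)
        if st[i,4]>15 and 350<p[0]<560 and -20<p[1]<340: print(n,st[i],ce[i].round(1),p.round(1))
E
```

```text
18.65 [528.1 -96.6 321.6] yaw 72.1 gap 49.8 F [-0.7 -0.7 -0.3] T [-0.012  0.029  0.019] j6 2.1 0.0
200 10 8 244.3 238.7 247.9
200 14 2 244.4 242.6 246.2
200 15.5 3 246.7 245.5 248.7
200 17 1 263.7 263.7 263.7
200 18 4 263.3 261.5 265.1
200 20 3 263.0 262.0 264.2
200 22 3 262.3 261.1 263.3
200 24 4 263.0 261.5 264.4
20 10 8 77.8 74.0 81.9
20 14 2 76.6 74.9 78.4
20 17 2 83.8 82.4 85.3
20 18 2 83.4 82.8 84.0
20 20 3 83.1 81.8 84.3
20 22 1 84.5 84.5 84.5
scene [218 151  11  14 125] [222.7 157.4] [430.9 253.4 175. ]
scene [284 185  12  16 154] [289.5 192.7] [492.   60.8 175. ]
side [275 194  11  12 113] [280.4 199.2] [488.9  71.8 175. ]
side [245 238  14  16 189] [251.1 245. ] [421.1 304.9 175. ]
```

```bash
python3 -c "
from bench import r
print(r.hand_in())"
```

```text
the job is handed in; nothing more can be done
None
```

The unlabelled bottle stands clamped upright in the holder at about 12° of clutch slip: the first turn gave only about 5°, so I regripped once to part the marks visibly. The arm touches nothing, the labelled bottle, loose cap and screwdriver were not touched, and the job was handed in at 18.8 s with no verdict returned.

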